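# Bring a lamp charger up to mains voltage under load

### The arm

A 6-joint arm with a two-finger parallel gripper is mounted at the origin on the work surface. World frame = base frame: x ahead of the robot, y to its left, z up, the work surface at z = 0. Lengths are in m, angles in rad, forces in N, time in s.
With the tool pointing down it reaches from about 0.375 to 0.975 m from the base axis. Payload 3.8 kg.
Tool frame: the origin (TCP) lies between the finger pads; the fingertips stand 22 mm ahead of it and the grasp point (between the pads) lies 3 mm ahead of it; z points along the fingers, y is the direction in which the jaws open and shut (so a half turn about z gives the same grasp; the last joint's range is limited). The gripper opens to 85 mm and grips with 20 to 120 N. Pads are 22 mm wide; open, the fingers measure 114 mm over their backs; the gripper's body (76 mm by 85 mm) begins 54 mm behind the grasp point. The pads swing forward as they close: fully open they stand 13 mm farther back than shut.
Start: joints at [1.169, 0.264, 1.604, -0, 1.274, -0.037], TCP at [0.241, 0.631, 0.253] pointing down, gripper open.
Joint ranges: [-2.63, 2.63], [-0.94, 2.18], [0.31, 2.57], [-1.31, 4.45], [0, 2.66], [-2.55, 2.55]. Speed limits (rad/s): [2.57, 2.57, 3.14, 3.14, 3.14, 3.14].

### API

Orientations are given as a rotation vector (axis times angle).
In Python, from workcell import * gives the robot as it stands.
- The arm moves only by the tool step_arm, never from a script. Its argument "motion" is a list that holds one entry, the list of rows, each a list of 7 numbers: the finger opening in m, from 0 to 0.0854, then the shift along the world's x, y, z in m, then the turn, a rotation vector about the world's x, y, z in degrees. A call has exactly 8 rows; each row is the pose to reach, as a shift and turn from the pose measured when the call began; what a row does not reach only later rows make up. A row lasts 1/8 s, in which the tool goes at most 62.5 mm and 10.7 degrees, less where a joint would pass 70% of its speed; a pose out of reach is approached as far as the arm can. A call with a gripper value outside its range is refused whole. The fingers move at their own pace and stop on an object; "newtons" is the grip in N (left out, the last holds). Time passes only in rows, so rows that repeat a pose let the fingers close, or fill a call up. It gives the time, the measured TCP pose, the force and the opening at its end, in the units of the state.
- read_state(): the state, without advancing time (a new reading comes with each control period).
- read_camera(name): name is "scene" or "side" or "wrist"; returns (picture, depth): 420x560x3 uint8, blue, green, red; 420x560 float32, m along the optical axis (not along the pixel's ray), 0 where there is no reading.
- get_calibration(name): a dict with "K" (3x3 intrinsics, pixels), "world_from_camera" (4x4, takes a point from camera to world coordinates). Camera axes: x right, y down, z forward; pixel columns grow to the right and rows downward; lengths in m; the calibration is good to about 2 mm. A picture is of the moment at which its call begins: read the wrist's pose just before it. get_calibration takes no time and is no camera call; for the wrist camera it gives the pose at the moment of the call.
- finish_job(): hands the job in, once; it reports no verdict.
Trained networks look in the newest picture that a camera, given by its name, has taken for a name from the list of things; names that differ only in an ending like _2 or _b are one class to them, and where a whole thing is asked for, a point or a joint stands for the part that bears it (a point fixed in the world has none). Each returns a list of dicts, best first, with "score" (0 to 1); they miss things now and then, are a little off and sometimes report something else, mostly with a low value. They report only what shows in the picture. A call takes as long as a camera call. They do not tell look-alikes from the thing itself.
- spot_in(camera, thing): "xyz" ([x, y, z] in m, in the coordinates of the camera as it stood for that picture, good to about 4 mm: the middle of the surface that is visible of it).
- regions_of(camera, thing): "region" (420x560 bool, what is visible of it).
The state is a dict: "time": time; "q": joint angles; "joint_vel": joint speeds; "joint_torque": joint torques, N m; "tool_pos": TCP position; "tcp_rot": TCP orientation; "wrist_force": force on the tool from outside, world axes, zero at the start; "torque": the same for the moment, N m; "width": opening from 0.0 (shut) to 1.0 (fully open).
Only numpy, scipy, OpenCV 4.12 (cv2) and the standard library are available. Lean on these libraries where they do the work, as an engineer would, in place of code of your own. Each camera call takes 0.05 s, during which the arm holds its last target. There are 200 camera calls.

### The job

Bring the lamp charger up under full load on the variable transformer: first wind the transformer's wheel right down to 0, with the broad white mark at the red pointer on the far rim. With it at zero, lift every lamp off the hook panel and stand each one in a charger cup of its own, upright and fully home. Only then wind the wheel up until the green 100-volt mark stands at the pointer, without ever running into the red band, and leave the other things on the bench where they are.

Things in the scene. Friction and masses are not known exactly. Their poses are not given: they have to be found in the camera images.
- wheel (a joint): angle of the transformer's wheel in rad: 0 at the 0-volt stop, 2 degrees (0.0349 rad) a volt, so 100 volts is 3.49 rad; the red band starts at 112 volts (3.91 rad), the upper stop is at 130 volts (4.54 rad). Grows as the wheel turns clockwise seen from above. Stiff (about 0.15 N m); stays where it is left
- wheel_hub (a point): point on the wheel's vertical axis in its raised round hub (53 mm across, 36 mm tall; top 15 mm above this point), to be gripped across from above at any yaw. Under it is the flat black dial, 132 mm across, its top 21 mm below this point. Marks on the dial's rim: 0 broad white, thin white ticks every 10 volts, 100 broad green, 112 to 130 red; volts run anticlockwise seen from above
- pointer (a point): tip of the transformer's fixed red pointer, 66 mm from the wheel's axis, at the rim on the side away from the robot, 140 mm above the bench. The transformer is a grey round drum 168 mm across and 167 mm tall with the wheel, fixed to the bench
- charger: black lamp charger, loose but heavy (2.4 kg), 187 x 171 mm with four grey tapered cups (70 mm across outside at the rim) in two rows of two, 90 mm apart along its x and 95 mm along its y; cup rims 56 mm above the bench. Origin: centre of its underside
- cup1 (a point): centre of the inner floor of charger cup 1: a round taper matching the lamps' feet (about 2 mm of play all round), 46 mm across inside at its mouth, 40 mm above this floor; z up. A lamp fully home has its origin at this point; any yaw will do
- cup2 (a point): centre of the inner floor of charger cup 2: a round taper matching the lamps' feet (about 2 mm of play all round), 46 mm across inside at its mouth, 40 mm above this floor; z up. A lamp fully home has its origin at this point; any yaw will do
- cup3 (a point): centre of the inner floor of charger cup 3: a round taper matching the lamps' feet (about 2 mm of play all round), 46 mm across inside at its mouth, 40 mm above this floor; z up. A lamp fully home has its origin at this point; any yaw will do
- cup4 (a point): centre of the inner floor of charger cup 4: a round taper matching the lamps' feet (about 2 mm of play all round), 46 mm across inside at its mouth, 40 mm above this floor; z up. A lamp fully home has its origin at this point; any yaw will do
- lamp_A: rechargeable hand lamp, round, 137 mm tall, 0.24 kg: from below a black tapered foot (25 mm across at its underside, 44 mm at 42 mm up), an orange collar (48 mm across, 42 to 52 mm up), a white light tube (38 mm across, 52 to 88 mm up) and an orange head to grip (48 mm across, 88 to 137 mm up). Origin: centre of the foot's underside; z up along the lamp. May be absent (None)
- lamp_B: hand lamp just like lamp_A; may be absent (None). The lamps' belt clip: towards +x of a lamp's own frame a steel clip 22 mm wide leaves the head, its arm 29.5 to 33.5 mm from the lamp's axis and 95 to 134 mm above the underside, open below
- lamp_C: hand lamp just like lamp_A; may be absent (None). How the lamps hang: each by its clip over an upturned tongue of the hook panel, upright, underside about 50 mm above the bench, with the +x side to the panel; it comes off by lifting straight up by 35 mm or more
- lamp_D: hand lamp just like lamp_A; may be absent (None)
- hook_panel: white steel panel, 400 mm long along its y, fixed; its 4 mm sheet (front face at x = 0, facing -x and the robot) reaches from 82 to 142 mm up, and four upturned steel tongues 26 mm wide in the same plane, at 165 and 55 mm to either side of the middle, reach 176 mm up; lamps hang in front of them. Origin: on the bench below the middle of the front face
- screwdriver: bystander: screwdriver, 190 mm, lying on the bench; leave alone
- adapter: bystander: black power adapter, 85 x 52 x 34 mm; leave alone
- splitter: bystander: aluminium coax splitter, 95 x 60 x 24 mm; leave alone
- router: bystander: black router, 190 x 125 x 34 mm; leave alone
- tape_roll: bystander: roll of blue tape, 84 mm across, 20 mm tall; leave alone
- wrench: bystander: wrench, 160 mm, lying on the bench; leave alone
Mind the look-alikes: they are no part of the job. Leave any blue look-alike of the lamp_D alone.

How it is judged:
By the outcome, as a careful person would: the job done as asked, in the order asked, and still so for the second after the job is handed in, with the robot touching nothing.
Of lamp_A, lamp_B, lamp_C, lamp_D only 2 to 4 are there at a start; the rules pass over those that are not, and their reading is None.
At some moment in a run one of charger may be knocked a few centimetres aside while the robot is not near it.
Once in a run the grip may slacken for a moment while it holds something.
It also fails if it takes over 210 s, if anything falls off the work surface, if the arm or the gripper's body presses on something with over 40 N, if the wrist force passes 120 N, or if a joint passes its speed limit or range.

## Working session

There is one attempt and no reset: what is moved stays moved. The work goes in short steps, Python scripts to look and compute and a tool call to move; the robot and the scene stay as the last step left them, time stands still between calls to the robot, and variables do not carry over. Pictures are saved under pics/ and viewed, on a budget of 14 in all, crops included, one or two more only if the job needs it, and the job is handed in when it is done.

Besides the shell and the picture viewer there is one more tool, called after ">>>" in YAML: its name, and indented under it one key for each argument. step_arm: Moves the arm, as the interface text tells. Its arguments: {"type":"object","properties":{"motion":{"type":"array"},"newtons":{"type":"number"}},"required":["motion"]}

```bash
mkdir -p pics; cat > h.py <<'E'
from workcell import *
import numpy as np, cv2
def grab(name,save=None):
    c=get_calibration(name); im,d=read_camera(name)
    if save: cv2.imwrite('pics/'+save,im)
    return c,im,d
def w(c,p): return (c['world_from_camera']@np.r_[p,1])[:3]
def cloud(c,d):
    K=c['K'];v,u=np.mgrid[:d.shape[0],:d.shape[1]]
    P=np.stack([(u-K[0,2])/K[0,0]*d,(v-K[1,2])/K[1,1]*d,d],-1)
    T=np.array(c['world_from_camera']);return P@T[:3,:3].T+T[:3,3]
def px(c,p):
    T=np.linalg.inv(c['world_from_camera']);q=c['K']@((T@np.r_[p,1])[:3]);return q[:2]/q[2]
E
python3 - <<'E'
from h import *
ims=[]
for n in('scene','side'):
    c,im,d=grab(n,n+'0.png'); ims.append(im)
    print(n,np.round(c['world_from_camera'],2).tolist())
    for t in ('lamp_A','wheel_hub','pointer','charger','cup1','hook_panel'):
        try:
            for r in spot_in(n,t): print(t,round(r['score'],2),np.round(w(c,r['xyz']),3),np.round(px(c,w(c,r['xyz']))))
        except Exception as e: print(t,e)
print(read_state())
E
```

```text
scene [[-0.76, 0.46, -0.47, 1.13], [0.65, 0.53, -0.54, 0.64], [0.0, -0.71, -0.7, 0.97], [0.0, 0.0, 0.0, 1.0]]
lamp_A 0.6 [0.505 0.231 0.027] [358. 278.]
wheel_hub 0.62 [ 0.496 -0.181  0.132] [256. 164.]
wheel_hub 0.27 [0.505 0.231 0.035] [358. 276.]
wheel_hub 0.24 [ 0.588 -0.45   0.024] [182. 162.]
pointer 0.91 [ 0.506 -0.166  0.118] [257. 172.]
charger 0.88 [0.505 0.227 0.033] [357. 276.]
cup1 0.88 [0.507 0.233 0.028] [358. 278.]
cup1 0.19 [0.397 0.445 0.005] [455. 314.]
hook_panel 0.95 [0.726 0.057 0.003] [245. 287.]
hook_panel 0.42 [0.417 0.007 0.017] [320. 216.]
side [[0.71, -0.48, 0.51, -0.23], [-0.7, -0.49, 0.52, -0.81], [0.0, -0.73, -0.69, 1.2], [0.0, 0.0, 0.0, 1.0]]
wheel_hub 0.69 [0.394 0.439 0.009] [160. 188.]
pointer 0.61 [ 0.454 -0.234  0.107] [305. 264.]
charger 0.55 [0.471 0.207 0.027] [216. 206.]
cup1 0.75 [ 0.589 -0.016  0.03 ] [284. 221.]
cup1 0.55 [0.472 0.199 0.026] [217. 207.]
cup1 0.53 [ 0.656 -0.149  0.15 ] [330. 205.]
cup1 0.19 [ 0.578 -0.47   0.024] [392. 304.]
hook_panel 0.63 [0.703 0.057 0.033] [292. 194.]
{'time': 0.7, 'q': array([ 1.16909521e+00,  2.63858420e-01,  1.60394028e+00, -3.98312598e-05,
        1.27370953e+00, -3.69238121e-02]), 'joint_vel': array([ 0.00084532, -0.00056686,  0.00072582, -0.00012315,  0.00038308,
       -0.00060607]), 'joint_torque': array([ 4.14411511e-05, -5.14842260e+01, -3.67607975e+01,  2.30041060e-04,
        8.86951548e-04, -1.10723686e-06]), 'tool_pos': array([0.24083681, 0.63059548, 0.25334008]), 'tcp_rot': array([5.69791223e-01, 3.08943253e+00, 1.16410788e-04]), 'wrist_force': array([-0.28715956, -0.08715991,  0.03459409]), 'torque': array([-0.05380062, -0.01774088,  0.00577441]), 'width': 1.0021256365461917}
```

View pics/scene0.png

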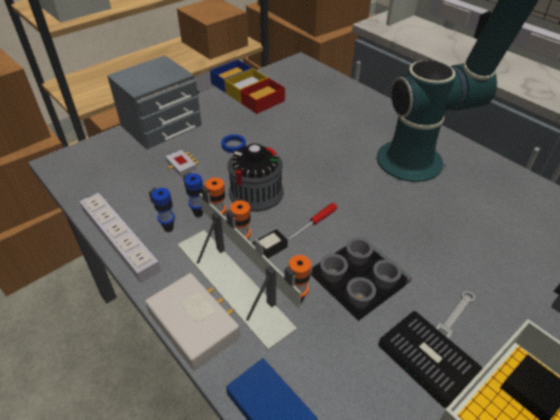

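View pics/side0.png

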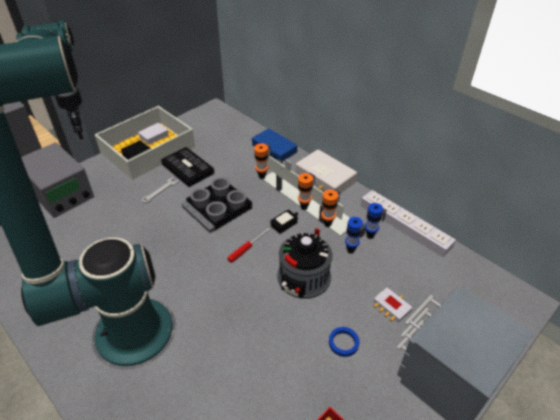

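Scene: three orange lamps at (215,187), (240,210), (300,266) hang on the panel. Blue look-alikes stand at (161,200) and (193,185) and are to be left alone. The transformer is at (256,178) and the charger at (360,276).

```bash
cat >> h.py <<'E'
def orange(c,im,d,zlo=.172,zhi=.2,colour=True):
    P=cloud(c,d); hsv=cv2.cvtColor(im,cv2.COLOR_BGR2HSV)
    m=(d>0)&(P[...,2]>zlo)&(P[...,2]<zhi)
    if colour: m&=(hsv[...,0]>2)&(hsv[...,0]<20)&(hsv[...,1]>130)&(hsv[...,2]>90)
    n,l,s,_=cv2.connectedComponentsWithStats(m.astype(np.uint8))
    return [(P[l==i],s[i]) for i in range(1,n) if s[i,4]>15]
E
python3 - <<'E'
from h import *
out=[]
for n in('scene','side'):
    c,im,d=grab(n); P=cloud(c,d)
    for Q,s in orange(c,im,d,.12,.21):
        zt=np.percentile(Q[:,2],97); T=Q[Q[:,2]>zt-.006]
        print(n,'orange',s,np.round(zt,3),'top mean',T.mean(0).round(4),'ext',np.ptp(T,axis=0).round(3))
    m=(d>0)&(np.hypot(P[...,0]-.49,P[...,1]+.19)<.12)&(P[...,2]>.155)&(P[...,2]<.18)
    Q=P[m];print('hub',len(Q),Q.mean(0).round(4),Q.min(0).round(3),Q.max(0).round(3))
    m=(d>0)&(np.hypot(P[...,0]-.49,P[...,1]+.19)<.12)&(P[...,2]>.122)&(P[...,2]<.14)
    Q=P[m];print('dial',len(Q),Q.min(0).round(3),Q.max(0).round(3),np.median(Q[:,2]))
    m=(d>0)&(abs(P[...,0]-.49)<.13)&(abs(P[...,1]-.22)<.13)&(P[...,2]>.05)&(P[...,2]<.07)
    k,l,s,_=cv2.connectedComponentsWithStats(m.astype(np.uint8))
    for i in range(1,k):
        if s[i,4]>20:
            Q=P[l==i][:,:2];(a,r)=cv2.minEnclosingCircle(Q.astype(np.float32));print('cup',len(Q),np.round(a,4),round(r,4))
    o=im[:]
    if n=='scene': x=cv2.resize(im[110:330,150:430],None,fx=2.8,fy=2.8,interpolation=2);cv2.imwrite('pics/c1.png',x[:600])
E
```

```text
scene orange [  0  50  22  27 328] 0.155 top mean [ 0.8347 -1.1961  0.1523] ext [0.076 0.21  0.008]
scene orange [205 177  19  19 269] 0.191 top mean [ 0.6664 -0.1349  0.1881] ext [0.048 0.047 0.008]
scene orange [230 200  20  20 300] 0.19 top mean [ 0.67   -0.0251  0.1877] ext [0.046 0.047 0.007]
scene orange [289 255  22  23 382] 0.19 top mean [0.6775 0.1941 0.1876] ext [0.049 0.047 0.007]
hub 231 [ 0.4862 -0.1988  0.1665] [ 0.457 -0.229  0.155] [ 0.51  -0.175  0.173]
dial 870 [ 0.414 -0.272  0.122] [ 0.567 -0.136  0.14 ] 0.13241171286844744
cup 267 [0.4476 0.1785] 0.0365
cup 293 [0.5367 0.1746] 0.0371
cup 304 [0.4526 0.2734] 0.0353
cup 328 [0.5437 0.2686] 0.0358
side orange [254 144  15  13 150] 0.188 top mean [0.6754 0.1863 0.1848] ext [0.046 0.049 0.009]
side orange [298 173  16  15 182] 0.188 top mean [ 0.669  -0.0311  0.1845] ext [0.047 0.046 0.008]
side orange [323 190  16  15 199] 0.188 top mean [ 0.6652 -0.1392  0.1847] ext [0.05  0.046 0.007]
hub 228 [ 0.4798 -0.2092  0.1637] [ 0.455 -0.234  0.155] [ 0.509 -0.181  0.171]
dial 977 [ 0.415 -0.275  0.122] [ 0.562 -0.142  0.14 ] 0.1289244253173063
cup 96 [0.5386 0.2662] 0.0386
cup 65 [0.4479 0.2692] 0.0368
cup 28 [0.4738 0.2737] 0.0256
cup 101 [0.5366 0.17  ] 0.0384
cup 104 [0.448  0.1743] 0.0367
```

View pics/c1.png

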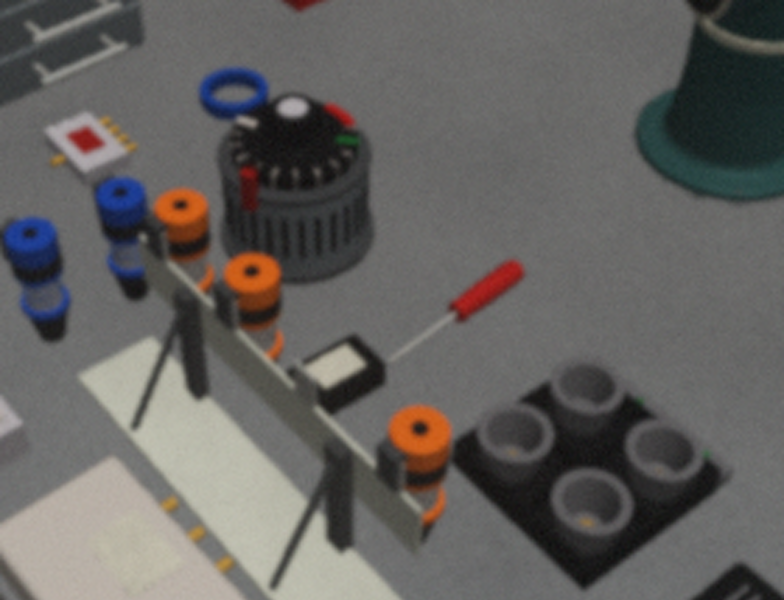

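The crop confirms it: the tops at scene pixels (215,185), (240,209) and (300,262) are orange heads hanging on the panel with clips, so these are the lamps. The two blue ones stand behind the panel and are look-alikes. Next I'll move over the transformer.

>>> step_arm:
  motion:
    - [[0.085,0.01,-0.05,0.02,0,0,0],[0.085,0.03,-0.1,0.04,0,0,0],[0.085,0.05,-0.16,0.06,0,0,0],[0.085,0.07,-0.22,0.08,0,0,0],[0.085,0.09,-0.28,0.09,0,0,0],[0.085,0.11,-0.34,0.09,0,0,0],[0.085,0.13,-0.4,0.09,0,0,0],[0.085,0.14,-0.45,0.09,0,0,0]]

```text
time: 1.8
tool_pos: [0.3812, 0.1787, 0.3438]
tcp_rot: [0.569, 3.088, 0.001]
wrist_force: [0.0, 0.3, -0.2]
width: 0.994
```

```bash
python3 - <<'E'
from h import *
c,im,d=grab('scene');P=cloud(c,d)
for n,(u,v) in dict(white=(245,122),pointer=(249,176),green=(347,140),red=(338,113)).items():
    u=int(150+u/2.8);v=int(110+v/2.8);p=P[v,u];e=p[:2]-[.484,-.2];print(n,p.round(3),np.hypot(*e).round(3),np.degrees(np.arctan2(e[1],e[0])).round(1))
print(read_state()['tool_pos'])
c=get_calibration('wrist');s=read_state();print(np.round(c['world_from_camera'],3),s['tool_pos'],s['tcp_rot'])
E
```

```text
white [ 0.506 -0.256  0.134] 0.06 -68.4
pointer [ 0.562 -0.177  0.142] 0.081 16.3
green [ 0.448 -0.163  0.133] 0.052 134.8
red [ 0.423 -0.206  0.132] 0.062 -174.0
[0.38240321 0.1720334  0.34376362]
[[ 0.36   0.885  0.294  0.307]
 [ 0.933 -0.34  -0.119  0.203]
 [-0.005  0.317 -0.948  0.465]
 [ 0.     0.     0.     1.   ]] [0.38240321 0.1720334  0.34376362] [ 0.57726709  3.08437513 -0.00897631]
```

>>> step_arm:
  motion:
    - [[0.085,0.01,-0.05,0,0,0,-5],[0.085,0.03,-0.1,0,0,0,-10],[0.085,0.05,-0.16,0,0,0,-16],[0.085,0.07,-0.22,0,0,0,-22],[0.085,0.085,-0.28,0,0,0,-28],[0.085,0.095,-0.33,0,0,0,-34],[0.085,0.1,-0.376,0,0,0,-40],[0.085,0.1,-0.376,0,0,0,-40]]

```text
time: 2.85
tool_pos: [0.4825, -0.2066, 0.3434]
tcp_rot: [1.605, 2.7, -0.011]
wrist_force: [-0.1, 0.0, -0.1]
width: 0.991
```

```bash
python3 - <<'E'
from h import *
c,im,d=grab('wrist','w1.png');P=cloud(c,d)
print(read_state()['tool_pos'])
for lo,hi in((.155,.18),(.125,.138)):
    m=(d>0)&(np.hypot(P[...,0]-.483,P[...,1]+.204)<.11)&(P[...,2]>lo)&(P[...,2]<hi)
    k,l,s,_=cv2.connectedComponentsWithStats(m.astype(np.uint8));i=1+s[1:,4].argmax()
    Q=P[l==i];print(len(Q),Q.mean(0),cv2.minEnclosingCircle(Q[:,:2].astype(np.float32)),np.median(Q[:,2]))
for r in spot_in('wrist','pointer')[:2]: print(w(c,r['xyz']),r['score'])
E
```

```text
[ 0.48234506 -0.20490956  0.34345396]
3237 [ 0.48145847 -0.20266069  0.167385  ] ((0.48237037658691406, -0.20441317558288574), 0.02792261727154255) 0.16767435327210262
12333 [ 0.479375   -0.19918898  0.13182841] ((0.48247742652893066, -0.20477481186389923), 0.06698452681303024) 0.13164210164141044
[ 0.47320027 -0.19313925  0.13087436] 0.73
```

View pics/w1.png

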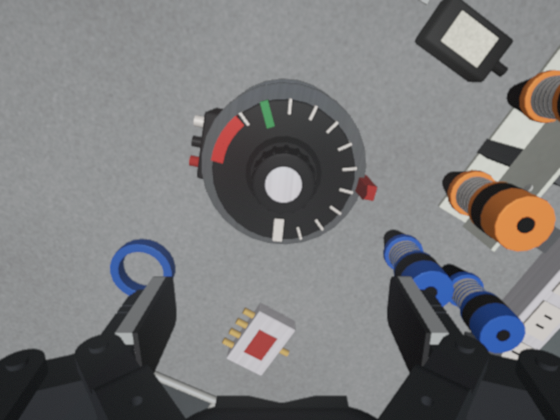

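The red pointer is at (368,187), the white mark at (278,230) and the green mark at (267,113). The wheel now reads about 38 V.

```bash
cat >> h.py <<'E'
def dial(save=None,ctr=(.4824,-.2046),z=.131,zp=.14):
    """unwrap dial on plane z, world-angle x axis; returns angles of green, white(broad), pointer"""
    c,im,d=grab('wrist'); a=np.radians(np.arange(0,360,.5))
    def samp(r,zz):
        pts=np.array([px(c,[ctr[0]+r*np.cos(t),ctr[1]+r*np.sin(t),zz]) for t in a]).astype(np.float32)
        return cv2.remap(im,pts[None,:,0],pts[None,:,1],1)[0]
    rr=np.arange(.044,.085,.001); U=np.array([samp(r,z if r<.067 else zp) for r in rr]); 
    if save: cv2.imwrite('pics/'+save,cv2.resize(U,(720,240)))
    h=cv2.cvtColor(U,cv2.COLOR_BGR2HSV); ang=np.arange(0,360,.5); D=rr<.062
    def cm(m,lab):
        wt=m.sum(0); z_=(wt*np.exp(1j*a)).sum(); print(lab,wt.sum(),np.degrees(np.angle(z_)).round(1),'spread',ang[wt>2][[0,-1]] if (wt>2).any() else None)
        return wt
    cm((abs(h[...,0].astype(int)-70)<20)&(h[...,1]>90)&(h[...,2]>50)&D[:,None],'green')
    wt=cm((h[...,1]<70)&(h[...,2]>140)&D[:,None],'white')
    r=(wt>4).astype(int);e=np.flatnonzero(np.diff(np.r_[0,r,0]));print('white runs',[(ang[i],(j-i)/2) for i,j in zip(e[::2],e[1::2])])
    red=((h[...,0]<8)|(h[...,0]>172))&(h[...,1]>120)&(h[...,2]>60)
    cm(red&D[:,None],'redband'); cm(red&(rr[:,None]>.067)&(rr[:,None]<.076)&((ang<60)|(ang>300)),'pointer')
E
python3 -c "
from h import *
dial('u1.png')"
```

```text
green 290 133.7 spread [129.5 138. ]
white 794 -27.4 spread [ 11.5 354. ]
white runs [(np.float64(11.5), np.float64(3.0)), (np.float64(31.5), np.float64(3.0)), (np.float64(51.5), np.float64(3.0)), (np.float64(72.0), np.float64(3.0)), (np.float64(92.0), np.float64(3.0)), (np.float64(112.0), np.float64(3.0)), (np.float64(152.5), np.float64(3.0)), (np.float64(288.0), np.float64(11.0)), (np.float64(312.0), np.float64(3.0)), (np.float64(332.0), np.float64(2.5)), (np.float64(351.5), np.float64(3.0))]
redband 505 178.0 spread [157. 199.]
pointer 179 21.1 spread [14.5 27.5]
```

View pics/u1.png

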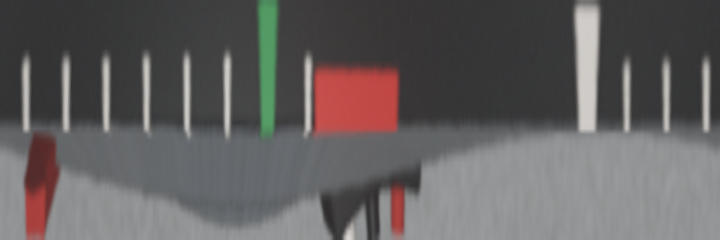

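>>> step_arm:
  motion:
    - [[0.085,0,0,-0.03,0,0,-8],[0.085,0,0,-0.08,0,0,-15],[0.085,0,0,-0.12,0,0,-15],[0.085,0,0,-0.15,0,0,-15],[0.085,0,0,-0.175,0,0,-15],[0.085,0,0,-0.185,0,0,-15],[0.085,0,0,-0.185,0,0,-15],[0.045,0,0,-0.185,0,0,-15]]
  newtons: 50

```text
time: 4.0
tool_pos: [0.4833, -0.2033, 0.1601]
tcp_rot: [1.935, 2.472, -0.009]
wrist_force: [-0.2, -0.5, -0.0]
width: 0.813
```

>>> step_arm:
  motion:
    - [[0.045,0,0,0,0,0,0],[0.045,0,0,0,0,0,0],[0.045,0,0,0,0,0,0],[0.045,0,0,0,0,0,0],[0.045,0,0,0,0,0,7],[0.045,0,0,0,0,0,15],[0.045,0,0,0,0,0,23],[0.045,0,0,0,0,0,30]]

```text
time: 5.0
tool_pos: [0.4813, -0.2044, 0.1619]
tcp_rot: [1.225, 2.892, -0.012]
wrist_force: [-12.0, -2.0, 9.9]
width: 0.604
```

>>> step_arm:
  motion:
    - [[0.045,0,0,0,0,0,8],[0.045,0,0,0,0,0,17],[0.045,0,0,0,0,0,26],[0.045,0,0,0,0,0,35],[0.045,0,0,0,0,0,43],[0.045,0,0,0,0,0,50],[0.045,0,0,0,0,0,54],[0.045,0,0,0,0,0,54]]

```text
time: 6.0
tool_pos: [0.4805, -0.2062, 0.162]
tcp_rot: [-0.221, 3.131, -0.014]
wrist_force: [-1.8, -6.7, -4.1]
width: 0.604
```

```bash
python3 -c "
from h import *
s=read_state();print(s['q'],s['tool_pos'],s['tcp_rot'],s['wrist_force'],s['torque'],s['width'])"
```

```text
[-0.44890052  0.04963759  2.02688146 -0.00737835  1.05792155 -2.15714918] [ 0.48052654 -0.20615543  0.16196988] [-0.22116124  3.13073051 -0.01433847] [-1.80799329 -6.71580743 -4.09288237] [-0.47376971  0.34922051 -0.05653538] 0.6037745807338599
```

>>> step_arm:
  motion:
    - [[0.045,0,0,0,0,0,1],[0.045,0,0,0,0,0,2],[0.045,0,0,0,0,0,3],[0.045,0,0,0,0,0,4],[0.045,0,0,0,0,0,5],[0.045,0,0,0,0,0,6],[0.045,0,0,0,0,0,7],[0.045,0,0,0,0,0,7]]

```text
time: 7.0
tool_pos: [0.4776, -0.2073, 0.1618]
tcp_rot: [0.415, -3.111, 0.016]
wrist_force: [-11.0, -6.9, 1.2]
width: 0.603
```

```bash
python3 -c "
from h import *
s=read_state();print(s['q'],s['tool_pos'],s['tcp_rot'],s['wrist_force'],s['torque'],s['width'])"
```

```text
[-0.45085537  0.04823293  2.0286207  -0.01167308  1.06176339 -2.28124974] [ 0.47763967 -0.20725438  0.16184288] [ 0.41505056 -3.11087808  0.01594642] [-10.96334067  -6.90937356   1.18520502] [-0.86666343  1.80971128 -0.70271125] 0.6029663430068471
```

The torque has risen to -0.7 N m, so the wheel is at the stop. I'll release and look.

>>> step_arm:
  motion:
    - [[0.085,0,0,0,0,0,-1],[0.085,0,0,0,0,0,-1],[0.085,0,0,0,0,0,-1],[0.085,0,0,0.01,0,0,-1],[0.085,0,0,0.05,0,0,-8],[0.085,0,0,0.1,0,0,-17],[0.085,0,0,0.16,0,0,-27],[0.085,0,0,0.18,0,0,-35]]

```text
time: 8.0
tool_pos: [0.4795, -0.208, 0.3481]
tcp_rot: [0.546, 3.091, -0.017]
wrist_force: [0.3, -0.6, 0.5]
width: 0.997
```

```bash
python3 -c "
from h import *
dial('u2.png'); s=read_state();print(s['tool_pos'],s['tcp_rot'])
c,im,d=grab('wrist');P=cloud(c,d)
for lo,hi in((.155,.18),(.125,.138)):
    m=(d>0)&(np.hypot(P[...,0]-.483,P[...,1]+.204)<.11)&(P[...,2]>lo)&(P[...,2]<hi)
    k,l,s,_=cv2.connectedComponentsWithStats(m.astype(np.uint8));i=1+s[1:,4].argmax()
    Q=P[l==i];print(cv2.minEnclosingCircle(Q[:,:2].astype(np.float32)))
"
```

```text
green 306 -141.9 spread [213.5 222.5]
white 829 56.5 spread [ 11.5 239. ]
white runs [(np.float64(11.5), np.float64(11.5)), (np.float64(36.0), np.float64(3.0)), (np.float64(56.0), np.float64(3.0)), (np.float64(76.0), np.float64(3.0)), (np.float64(96.0), np.float64(3.0)), (np.float64(116.0), np.float64(3.0)), (np.float64(136.5), np.float64(3.0)), (np.float64(156.5), np.float64(3.0)), (np.float64(176.5), np.float64(3.0)), (np.float64(197.0), np.float64(2.5)), (np.float64(237.0), np.float64(2.5))]
redband 495 -98.4 spread [241.  282.5]
pointer 120 20.5 spread [14. 25.]
[ 0.47993353 -0.20817294  0.34941818] [ 0.55189627  3.08816257 -0.01814708]
((0.48209327459335327, -0.20434415340423584), 0.02810860052704811)
((0.48227354884147644, -0.20487619936466217), 0.06708178669214249)
```

View pics/u2.png

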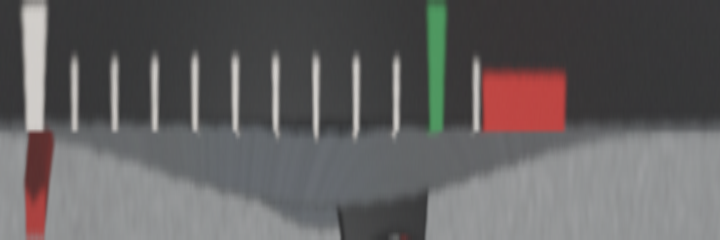

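White is at 17° under the pointer, against the stop: 0 V. Now the lamps, starting with the one nearest the transformer.

>>> step_arm:
  motion:
    - [[0.07,0.03,0.01,0,0,0,4],[0.07,0.07,0.025,0,0,0,8],[0.07,0.11,0.04,0,0,0,13],[0.07,0.15,0.055,0,0,0,18],[0.07,0.175,0.065,0,1,0,18],[0.07,0.186,0.071,0,1,0,18],[0.07,0.186,0.071,0,1,0,18],[0.07,0.186,0.071,0,1,0,18]]

```text
time: 9.1
tool_pos: [0.6645, -0.1373, 0.3465]
tcp_rot: [-0.049, -3.141, -0.01]
wrist_force: [-0.1, -0.4, -0.4]
width: 0.822
```

```bash
cat >> h.py <<'E'
def lamps():
    s=read_state();print('tcp',s['tool_pos'].round(4),s['tcp_rot'].round(3))
    c,im,d=grab('wrist')
    for Q,st in orange(c,im,d,.1,.25):
        zt=np.percentile(Q[:,2],95);T=Q[Q[:,2]>zt-.006];(a,r)=cv2.minEnclosingCircle(T[:,:2].astype(np.float32))
        print('top',st[:4],zt.round(4),np.round(a,4),round(r,4),T.mean(0).round(4))
    return c,im,d
E
python3 -c "
from h import *
c,im,d=lamps();cv2.imwrite('pics/w2.png',im)"
```

```text
tcp [ 0.6645 -0.1373  0.3465] [-0.049 -3.141 -0.01 ]
top [257 146  45  18] 0.1497 [ 0.6494 -0.1363] 0.0184 [ 0.6461 -0.1327  0.15  ]
top [365 146  40  42] 0.1216 [ 0.6596 -0.0377] 0.0192 [ 0.6499 -0.0326  0.1429]
top [250 157  59  63] 0.1883 [ 0.665  -0.1365] 0.0242 [ 0.6635 -0.1369  0.1871]
top [382 157  66  63] 0.1882 [ 0.6685 -0.0272] 0.0243 [ 0.667  -0.0283  0.187 ]
```

View pics/w2.png

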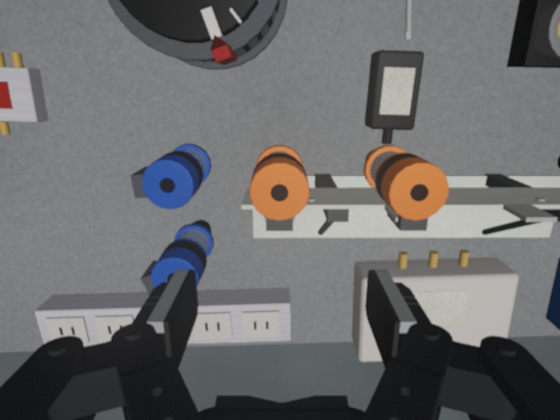

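The white mark sits right by the pointer. The first lamp's top is at (279,190), giving a centre of (0.665,-0.1365), and a blue lamp stands clear at (168,185). I'll grasp it.

>>> step_arm:
  motion:
    - [[0.066,0,0,-0.04,0,0,0],[0.066,0,0.001,-0.09,0,0,0],[0.066,0,0.001,-0.14,0,0,0],[0.066,0,0.001,-0.17,0,0,0],[0.066,0,0.001,-0.18,0,0,0],[0.066,0,0.001,-0.18,0,0,0],[0.035,0,0.001,-0.18,0,0,0],[0.035,0,0.001,-0.18,0,0,0]]
  newtons: 50

```text
time: 10.15
tool_pos: [0.6658, -0.137, 0.1696]
tcp_rot: [0.049, 3.137, 0.008]
wrist_force: [-0.9, -0.3, 5.7]
width: 0.551
```

>>> step_arm:
  motion:
    - [[0.035,0,0,0,0,0,0],[0.035,0,0,0,0,0,0],[0.035,0,0,0.01,0,0,0],[0.035,0,0,0.03,0,0,0],[0.035,0,0,0.05,0,0,0],[0.035,0,0,0.08,0,0,0],[0.035,0,0,0.12,0,0,0],[0.035,0,0,0.16,0,0,0]]

```text
time: 11.15
tool_pos: [0.6654, -0.137, 0.3328]
tcp_rot: [0.049, 3.136, 0.007]
wrist_force: [1.1, -0.6, -1.7]
width: 0.547
```

```bash
cat >> h.py <<'E'
def cups(z=(.05,.062),boxc=(.495,.222),cams=('scene','side')):
    for n in cams:
        c,im,d=grab(n);P=cloud(c,d)
        m=(d>0)&(abs(P[...,0]-boxc[0])<.16)&(abs(P[...,1]-boxc[1])<.16)&(P[...,2]>z[0])&(P[...,2]<z[1])
        k,l,s,_=cv2.connectedComponentsWithStats(m.astype(np.uint8))
        for i in range(1,k):
            if s[i,4]>25:
                Q=P[l==i][:,:2];(a,r)=cv2.minEnclosingCircle(Q.astype(np.float32));print(n,'cup',len(Q),np.round(a,4),round(r,4),np.median(P[l==i][:,2]).round(4))
E
python3 -c "
from h import *
s=read_state();print(s['tool_pos'],s['tcp_rot'],s['width'],s['wrist_force'])
cups()"
```

```text
[ 0.66540452 -0.13698711  0.33275643] [0.04921845 3.13628695 0.00730655] 0.5474473161360335 [ 1.11194597 -0.60172646 -1.66175448]
scene cup 269 [0.4476 0.1791] 0.036 0.056
scene cup 291 [0.5389 0.1726] 0.0371 0.0563
scene cup 298 [0.4523 0.2741] 0.0359 0.0557
scene cup 325 [0.5425 0.2678] 0.0362 0.056
side cup 91 [0.5433 0.2645] 0.0365 0.0526
side cup 102 [0.4515 0.2704] 0.0364 0.0532
side cup 45 [0.534  0.1749] 0.0349 0.0531
side cup 53 [0.5423 0.1683] 0.0337 0.0524
side cup 105 [0.4468 0.1728] 0.0358 0.054
```

>>> step_arm:
  motion:
    - [[0.035,-0.02,0.04,0,0,0,0],[0.035,-0.04,0.09,0,0,0,0],[0.035,-0.06,0.14,0,0,0,0],[0.035,-0.08,0.19,0,0,0,0],[0.035,-0.1,0.24,0,0,0,0],[0.035,-0.12,0.29,0,0,0,0],[0.035,-0.128,0.308,0,0,0,0],[0.035,-0.128,0.308,0,0,0,0]]

```text
time: 12.25
tool_pos: [0.5395, 0.1712, 0.3388]
tcp_rot: [0.045, 3.125, 0.002]
wrist_force: [0.2, -0.3, -3.3]
width: 0.553
```

```bash
python3 -c "
from h import *
c,im,d=lamps();s=read_state();print(s['width']);cv2.imwrite('pics/w3.png',im)
cups(cams=('wrist','scene'))"
```

```text
tcp [0.5395 0.1712 0.3388] [4.500e-02 3.125e+00 2.000e-03]
top [ 82 267  45  36] 0.1027 [ 0.6681 -0.0259] 0.024 [ 0.6601 -0.0185  0.1015]
top [ 71 287  39  28] 0.1464 [ 0.6618 -0.0202] 0.0215 [ 0.6538 -0.0129  0.1435]
top [ 33 300  66  59] 0.1877 [ 0.6695 -0.0264] 0.0258 [ 0.6641 -0.026   0.1865]
0.5523507135625167
wrist cup 2064 [0.4469 0.1787] 0.0346 0.0562
wrist cup 2066 [0.4514 0.2737] 0.0346 0.0563
wrist cup 1640 [0.5372 0.1748] 0.0345 0.0562
wrist cup 1645 [0.5412 0.2697] 0.0346 0.0562
scene cup 266 [0.4483 0.177 ] 0.0369 0.056
scene cup 292 [0.5383 0.1736] 0.0359 0.0558
scene cup 304 [0.4541 0.2728] 0.0361 0.0559
scene cup 321 [0.5425 0.2673] 0.0364 0.056
```

View pics/w3.png

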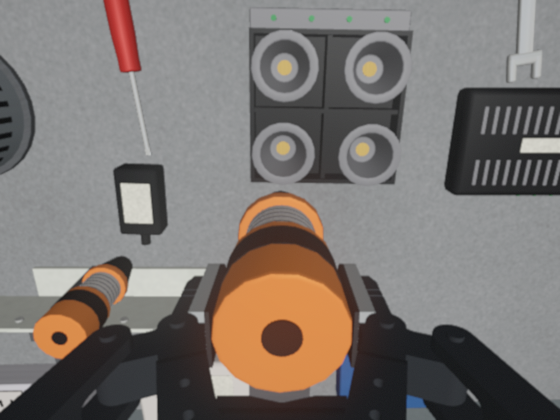

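Cup rims show at (285,67), (377,67), (283,153) and (368,154), with the lamp upright in the grip. This lamp goes to cup (0.537,0.175).

>>> step_arm:
  motion:
    - [[0.035,-0.002,0.004,-0.03,0,0.9,0],[0.035,-0.002,0.004,-0.07,0,0.9,0],[0.035,-0.002,0.004,-0.11,0,0.9,0],[0.035,-0.002,0.004,-0.14,0,0.9,0],[0.035,-0.002,0.004,-0.155,0,0.9,0],[0.035,-0.002,0.004,-0.16,0,0.9,0],[0.035,-0.002,0.004,-0.16,0,0.9,0],[0.035,-0.002,0.004,-0.16,0,0.9,0]]

```text
time: 13.4
tool_pos: [0.5398, 0.1734, 0.1805]
tcp_rot: [0.051, 3.137, 0.003]
wrist_force: [-0.2, -0.4, -2.6]
width: 0.549
```

```bash
python3 -c "
from h import *
s=read_state();print(s['tool_pos'],s['tcp_rot'],s['width'],s['wrist_force'])"
```

```text
[0.53977054 0.17343376 0.18047233] [5.08024684e-02 3.13746463e+00 2.52865658e-03] 0.5485900652550231 [-0.20228162 -0.39121315 -2.63070813]
```

>>> step_arm:
  motion:
    - [[0.035,-0.004,0.002,0,0,0,0],[0.035,-0.004,0.002,-0.008,0,0,0],[0.035,-0.004,0.002,-0.016,0,0,0],[0.035,-0.004,0.002,-0.024,0,0,0],[0.035,-0.004,0.002,-0.032,0,0,0],[0.035,-0.004,0.002,-0.038,0,0,0],[0.035,-0.004,0.002,-0.044,0,0,0],[0.035,-0.004,0.002,-0.047,0,0,0]]

```text
time: 14.4
tool_pos: [0.537, 0.1755, 0.1359]
tcp_rot: [0.05, 3.135, 0.003]
wrist_force: [-5.5, -2.8, 21.0]
width: 0.554
```

>>> step_arm:
  motion:
    - [[0.064,0,0,0.002,0,0,0],[0.064,0,0,0.002,0,0,0],[0.064,0,0,0.002,0,0,0],[0.064,0,0,0.01,0,0,0],[0.064,0,0,0.05,0,0,0],[0.064,0.01,-0.02,0.1,0,0,0],[0.064,0.04,-0.06,0.16,0,0,0],[0.064,0.07,-0.1,0.21,0,0,0]]

```text
time: 15.4
tool_pos: [0.5976, 0.0882, 0.3314]
tcp_rot: [0.049, 3.134, 0.003]
wrist_force: [1.2, 0.3, 0.4]
width: 0.748
```

>>> step_arm:
  motion:
    - [[0.064,0.02,-0.03,0,0,0,0],[0.064,0.04,-0.06,0,0,0,0],[0.064,0.06,-0.09,0,0,0,0],[0.064,0.062,-0.1,0,0,0,0],[0.064,0.062,-0.103,0,0,0,0],[0.064,0.062,-0.103,0,0,0,0],[0.064,0.062,-0.103,0,0,0,0],[0.064,0.062,-0.103,0,0,0,0]]

```text
time: 16.4
tool_pos: [0.6593, -0.0139, 0.3317]
tcp_rot: [0.047, 3.134, 0.003]
wrist_force: [0.7, -0.0, -0.7]
width: 0.751
```

```bash
cat >> h.py <<'E'
def tops():
    for n in('scene','side'):
        c,im,d=grab(n)
        for Q,st in orange(c,im,d,.13,.21):
            if Q[:,1].min()<-.3: continue
            zt=np.percentile(Q[:,2],95);T=Q[Q[:,2]>zt-.006];print(n,'top',zt.round(4),T.mean(0).round(4))
E
python3 -c "
from h import *
lamps();tops();cups()"
```

```text
tcp [ 0.6593 -0.0139  0.3317] [4.700e-02 3.134e+00 3.000e-03]
top [494   0  66  49] 0.1549 [0.5392 0.1742] 0.0236 [0.5436 0.1723 0.1536]
top [244 156  47  25] 0.1467 [ 0.6536 -0.0241] 0.0187 [ 0.6512 -0.0227  0.1475]
top [467 156  51  48] 0.1423 [0.669  0.1799] 0.0184 [0.6594 0.1775 0.1421]
top [232 171  62  66] 0.1882 [ 0.6689 -0.0267] 0.0244 [ 0.6669 -0.0268  0.187 ]
top [509 171  51  66] 0.1882 [0.6761 0.1924] 0.0251 [0.6748 0.1834 0.1869]
scene top 0.1901 [ 0.6703 -0.0251  0.1879]
scene top 0.1558 [0.539  0.1773 0.1535]
scene top 0.1899 [0.6775 0.1941 0.1876]
side top 0.186 [0.676  0.1884 0.1834]
side top 0.1535 [0.536  0.1717 0.1508]
side top 0.1868 [ 0.668  -0.0312  0.1842]
scene cup 264 [0.4475 0.1775] 0.0373 0.056
scene cup 209 [0.5394 0.1751] 0.0351 0.0565
scene cup 304 [0.4525 0.2732] 0.0363 0.0561
scene cup 329 [0.5426 0.2693] 0.0357 0.0561
side cup 78 [0.5422 0.2639] 0.0384 0.0533
side cup 99 [0.45   0.2712] 0.0372 0.0527
side cup 96 [0.5372 0.1679] 0.0355 0.0544
side cup 108 [0.4474 0.1731] 0.036 0.0528
```

The first lamp is home, with its top at 0.153 m. Next is the second one at (0.669,-0.027).

>>> step_arm:
  motion:
    - [[0.066,0.006,-0.008,-0.02,0,0,0],[0.066,0.01,-0.013,-0.07,0,0,0],[0.066,0.01,-0.013,-0.12,0,0,0],[0.066,0.01,-0.013,-0.15,0,0,0],[0.066,0.01,-0.013,-0.165,0,0,0],[0.066,0.01,-0.013,-0.165,0,0,0],[0.035,0.01,-0.013,-0.165,0,0,0],[0.035,0.01,-0.013,-0.165,0,0,0]]
  newtons: 50

```text
time: 17.65
tool_pos: [0.6707, -0.0277, 0.1685]
tcp_rot: [0.048, 3.13, 0.003]
wrist_force: [-0.7, 0.4, 0.5]
width: 0.548
```

>>> step_arm:
  motion:
    - [[0.035,0,0,0,0,0,0],[0.035,0,0,0,0,0,0],[0.035,0,0,0.01,0,0,0],[0.035,0,0,0.03,0,0,0],[0.035,0,0,0.05,0,0,0],[0.035,0,0,0.08,0,0,0],[0.035,0,0,0.12,0,0,0],[0.035,0,0,0.16,0,0,0]]

```text
time: 18.65
tool_pos: [0.6707, -0.0277, 0.3317]
tcp_rot: [0.048, 3.129, 0.002]
wrist_force: [0.5, -0.1, -2.0]
width: 0.55
```

```bash
python3 -c "
from h import *
s=read_state();print(s['tool_pos'],s['tcp_rot'],s['width'],s['wrist_force'])"
```

```text
[ 0.67067634 -0.02770962  0.33170132] [4.80685744e-02 3.12875066e+00 2.45185539e-03] 0.5502655257820736 [ 0.48171082 -0.13168098 -1.99737271]
```

>>> step_arm:
  motion:
    - [[0.035,-0.02,0.04,0,0,0,0],[0.035,-0.04,0.09,0,0,0.7,0],[0.035,-0.06,0.14,0,0,0.7,0],[0.035,-0.08,0.19,0,0,0.7,0],[0.035,-0.1,0.24,0,0,0.7,0],[0.035,-0.12,0.28,0,0,0.7,0],[0.035,-0.129,0.298,0,0,0.7,0],[0.035,-0.129,0.298,0,0,0.7,0]]

```text
time: 19.65
tool_pos: [0.5414, 0.2712, 0.3331]
tcp_rot: [0.045, 3.139, 0.003]
wrist_force: [1.4, -0.4, -2.1]
width: 0.546
```

```bash
python3 -c "
from h import *
lamps();s=read_state();print(s['width'])
cups(cams=('wrist',))"
```

```text
tcp [0.5414 0.2712 0.3331] [4.500e-02 3.139e+00 3.000e-03]
top [174 145   9   2] 0.1177 [0.5131 0.1788] 0.0029 [0.5128 0.1792 0.1166]
top [139 149  62  60] 0.1545 [0.5372 0.1764] 0.0244 [0.5357 0.1774 0.1533]
top [197 155   7  12] 0.1154 [0.5272 0.1977] 0.0057 [0.527  0.198  0.1136]
0.5449981505330983
wrist cup 2106 [0.4473 0.1787] 0.0347 0.0562
wrist cup 2065 [0.4515 0.2737] 0.0345 0.0563
wrist cup 996 [0.5369 0.175 ] 0.0345 0.0562
wrist cup 1635 [0.5413 0.2697] 0.0345 0.0562
```

>>> step_arm:
  motion:
    - [[0.035,0.001,-0.001,-0.03,0,0,0],[0.035,0.001,-0.001,-0.07,0,0,0],[0.035,0.001,-0.001,-0.11,0,0,0],[0.035,0.001,-0.001,-0.14,0,0,0],[0.035,0.001,-0.001,-0.15,0,0,0],[0.035,0.001,-0.001,-0.155,0,0,0],[0.035,0.001,-0.001,-0.155,0,0,0],[0.035,0.001,-0.001,-0.155,0,0,0]]

```text
time: 20.75
tool_pos: [0.5443, 0.2689, 0.1792]
tcp_rot: [0.049, 3.137, 0.003]
wrist_force: [0.8, -0.3, -2.4]
width: 0.547
```

>>> step_arm:
  motion:
    - [[0.035,-0.002,0.001,0,0,0,0],[0.035,-0.002,0.001,-0.008,0,0,0],[0.035,-0.002,0.001,-0.016,0,0,0],[0.035,-0.002,0.001,-0.024,0,0,0],[0.035,-0.002,0.001,-0.032,0,0,0],[0.035,-0.002,0.001,-0.038,0,0,0],[0.035,-0.002,0.001,-0.044,0,0,0],[0.035,-0.002,0.001,-0.046,0,0,0]]

```text
time: 21.75
tool_pos: [0.5429, 0.2699, 0.1347]
tcp_rot: [0.048, 3.136, 0.003]
wrist_force: [-3.5, -2.4, 12.6]
width: 0.551
```

>>> step_arm:
  motion:
    - [[0.064,0,0,0.001,0,0,0],[0.064,0,0,0.001,0,0,0],[0.064,0,0,0.001,0,0,0],[0.064,0,0,0.01,0,0,0],[0.064,0,0,0.05,0,0,0],[0.064,0.01,-0.01,0.1,0,0,0],[0.064,0.04,-0.03,0.15,0,0,0],[0.064,0.08,-0.05,0.19,0,0,0]]

```text
time: 22.75
tool_pos: [0.6236, 0.22, 0.3286]
tcp_rot: [0.046, 3.133, 0.005]
wrist_force: [-0.3, 0.4, -0.1]
width: 0.748
```

>>> step_arm:
  motion:
    - [[0.064,0.02,-0.01,0.005,0,0,0],[0.064,0.035,-0.02,0.005,0,0,0],[0.064,0.048,-0.028,0.005,0,0,0],[0.064,0.048,-0.028,0.005,0,0,0],[0.064,0.048,-0.028,0.005,0,0,0],[0.064,0.048,-0.028,0.005,0,0,0],[0.064,0.048,-0.028,0.005,0,0,0],[0.064,0.048,-0.028,0.005,0,0,0]]

```text
time: 23.75
tool_pos: [0.6714, 0.1923, 0.3338]
tcp_rot: [0.046, 3.133, 0.005]
wrist_force: [-0.5, -0.2, -0.2]
width: 0.749
```

```bash
python3 -c "
from h import *
lamps();tops();cups(cams=('scene',))"
```

```text
tcp [0.6714 0.1923 0.3338] [0.046 3.133 0.005]
top [219   0  65  42] 0.1549 [0.5388 0.1758] 0.0235 [0.5465 0.1761 0.1535]
top [345   0  70  43] 0.1549 [0.5421 0.2705] 0.0236 [0.5502 0.2697 0.1536]
top [258 150  46  20] 0.1488 [0.6612 0.1936] 0.0192 [0.6576 0.1962 0.1492]
top [250 163  62  66] 0.1883 [0.6758 0.1928] 0.0244 [0.674  0.193  0.1871]
scene top 0.1559 [0.5392 0.1774 0.1537]
scene top 0.1894 [0.6779 0.1941 0.1875]
scene top 0.156 [0.544  0.2721 0.1536]
side top 0.1869 [0.6747 0.1886 0.1841]
side top 0.1534 [0.5415 0.266  0.1505]
side top 0.1533 [0.5359 0.1706 0.1507]
scene cup 235 [0.4476 0.1775] 0.0359 0.0564
scene cup 208 [0.5382 0.1742] 0.0352 0.0566
scene cup 263 [0.4518 0.2739] 0.0361 0.0557
scene cup 230 [0.5426 0.27  ] 0.035 0.0561
```

Both lamps are home. Third lamp at (0.6758,0.1928).

>>> step_arm:
  motion:
    - [[0.066,0.003,0,-0.02,0,0,0],[0.066,0.003,0,-0.07,0,0,0],[0.066,0.003,0,-0.12,0,0,0],[0.066,0.003,0,-0.15,0,0,0],[0.066,0.003,0,-0.167,0,0,0],[0.066,0.003,0,-0.167,0,0,0],[0.035,0.003,0,-0.167,0,0,0],[0.035,0.003,0,-0.167,0,0,0]]
  newtons: 50

```text
time: 24.95
tool_pos: [0.6757, 0.1923, 0.1687]
tcp_rot: [0.046, 3.13, 0.006]
wrist_force: [-0.1, -0.5, 0.6]
width: 0.554
```

>>> step_arm:
  motion:
    - [[0.035,0,0,0,0,0,0],[0.035,0,0,0,0,0,0],[0.035,0,0,0.01,0,0,0],[0.035,0,0,0.03,0,0,0],[0.035,0,0,0.05,0,0,0],[0.035,0,0,0.08,0,0,0],[0.035,0,0,0.12,0,0,0],[0.035,0,0,0.16,0,0,0]]

```text
time: 25.95
tool_pos: [0.6757, 0.1924, 0.332]
tcp_rot: [0.046, 3.128, 0.007]
wrist_force: [0.0, 0.3, -2.2]
width: 0.549
```

```bash
python3 -c "
from h import *
s=read_state();print(s['tool_pos'],s['tcp_rot'],s['width'],s['wrist_force'])"
```

```text
[0.67566455 0.1923716  0.33201614] [0.04618203 3.12787792 0.00720117] 0.5486478527908033 [ 0.03932363  0.34206985 -2.15090594]
```

>>> step_arm:
  motion:
    - [[0.035,-0.03,0.01,0,0,0,0],[0.035,-0.07,0.02,0,0,0.7,0],[0.035,-0.11,0.04,0,0,0.7,0],[0.035,-0.15,0.055,0,0,0.7,0],[0.035,-0.19,0.07,0,0,0.7,0],[0.035,-0.215,0.081,0,0,0.7,0],[0.035,-0.225,0.081,0,0,0.7,0],[0.035,-0.225,0.081,0,0,0.7,0]]

```text
time: 26.95
tool_pos: [0.4507, 0.2733, 0.3335]
tcp_rot: [0.045, 3.138, 0.008]
wrist_force: [-0.0, -0.3, -2.9]
width: 0.557
```

```bash
python3 -c "
from h import *
lamps();s=read_state();print(s['width'])
cups(cams=('wrist','scene'))"
```

```text
tcp [0.4507 0.2733 0.3335] [0.045 3.138 0.008]
top [182 235  29  21] 0.1143 [0.5234 0.1875] 0.0165 [0.5198 0.1905 0.1118]
top [151 244  56  57] 0.1543 [0.5374 0.1766] 0.0251 [0.5322 0.1748 0.1531]
0.5585362779575344
wrist cup 1682 [0.4473 0.1789] 0.0345 0.0561
wrist cup 1659 [0.4515 0.2738] 0.0347 0.0562
wrist cup 906 [0.5365 0.1748] 0.0346 0.0561
scene cup 232 [0.448  0.1785] 0.0354 0.0561
scene cup 213 [0.5381 0.1755] 0.0355 0.0562
scene cup 254 [0.4517 0.273 ] 0.0358 0.0556
scene cup 228 [0.5424 0.27  ] 0.0354 0.0564
```

>>> step_arm:
  motion:
    - [[0.035,0,0,-0.03,0,0,0],[0.035,0,0,-0.07,0,0,0],[0.035,0,0,-0.11,0,0,0],[0.035,0,0,-0.14,0,0,0],[0.035,0,0,-0.15,0,0,0],[0.035,0,0,-0.155,0,0,0],[0.035,0,0,-0.155,0,0,0],[0.035,0,0,-0.155,0,0,0]]

```text
time: 28.1
tool_pos: [0.4526, 0.2735, 0.1789]
tcp_rot: [0.048, 3.137, 0.009]
wrist_force: [-0.3, 0.8, -2.0]
width: 0.55
```

>>> step_arm:
  motion:
    - [[0.035,-0.001,0,0,0,0,0],[0.035,-0.001,0,-0.008,0,0,0],[0.035,-0.001,0,-0.016,0,0,0],[0.035,-0.001,0,-0.024,0,0,0],[0.035,-0.001,0,-0.032,0,0,0],[0.035,-0.001,0,-0.038,0,0,0],[0.035,-0.001,0,-0.044,0,0,0],[0.035,-0.001,0,-0.046,0,0,0]]

```text
time: 29.1
tool_pos: [0.4524, 0.2736, 0.1349]
tcp_rot: [0.047, 3.136, 0.009]
wrist_force: [-4.3, -3.3, 16.4]
width: 0.548
```

>>> step_arm:
  motion:
    - [[0.064,0,0,0.001,0,0,0],[0.064,0,0,0.001,0,0,0],[0.064,0,0,0.001,0,0,0],[0.064,0,0,0.01,0,0,0],[0.064,0,0,0.05,0,0,0],[0.064,0,-0.01,0.1,0,0,0],[0.064,0,-0.04,0.15,0,0,0],[0.064,0,-0.09,0.2,0,0,0]]

```text
time: 30.1
tool_pos: [0.4525, 0.1893, 0.3318]
tcp_rot: [0.044, 3.134, 0.01]
wrist_force: [1.4, -0.0, -0.0]
width: 0.748
```

```bash
python3 -c "
from h import *
lamps();tops();cups(cams=('scene',))
c,im,d=grab('scene','s2.png')"
```

```text
tcp [0.4525 0.1893 0.3318] [0.044 3.134 0.01 ]
top [368 144   8   2] 0.1186 [0.4289 0.2744] 0.0032 [0.4287 0.2747 0.1161]
top [348 148  61  60] 0.1546 [0.4532 0.2748] 0.0244 [0.4516 0.2741 0.1534]
top [256 231  28   7] 0.1142 [0.5168 0.1785] 0.0136 [0.5141 0.1791 0.1116]
top [342 233  32  12] 0.1143 [0.525  0.2667] 0.0162 [0.5203 0.2661 0.1111]
top [242 240  51  56] 0.1543 [0.5372 0.1771] 0.0249 [0.5346 0.1765 0.1531]
top [342 242  55  53] 0.1542 [0.5406 0.2704] 0.0238 [0.5329 0.2687 0.153 ]
scene top 0.1558 [0.5392 0.1773 0.1535]
scene top 0.156 [0.4561 0.2762 0.1536]
scene top 0.1561 [0.5437 0.2717 0.1536]
side top 0.1529 [0.541  0.2669 0.1501]
side top 0.1527 [0.4526 0.2705 0.1501]
side top 0.1533 [0.5369 0.1725 0.1502]
scene cup 234 [0.448  0.1783] 0.0361 0.0562
scene cup 209 [0.5388 0.1754] 0.0346 0.0562
scene cup 172 [0.4533 0.2793] 0.035 0.0563
scene cup 236 [0.5432 0.2686] 0.0351 0.0561
```

View pics/s2.png

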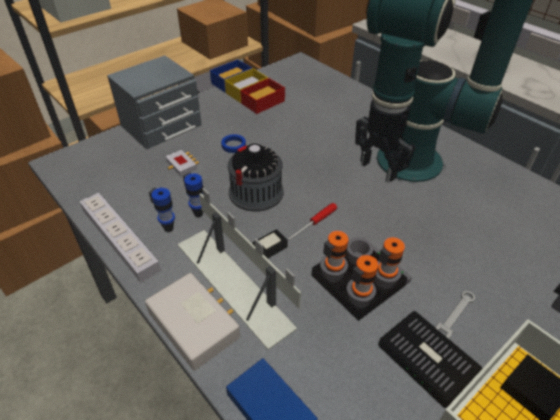

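The panel is empty and three lamps stand home in the cups at (337,255), (391,262) and (366,280). Now for the wheel.

>>> step_arm:
  motion:
    - [[0.085,0.005,-0.05,0,0,0,3],[0.085,0.01,-0.11,0,0,0,6],[0.085,0.015,-0.17,0,0,0,9],[0.085,0.02,-0.23,0,0,0,12],[0.085,0.025,-0.29,0,0,0,12],[0.085,0.03,-0.35,0,0,0,12],[0.085,0.03,-0.394,0,0,0,12],[0.085,0.03,-0.394,0,0,0,12]]

```text
time: 31.35
tool_pos: [0.4817, -0.2061, 0.3263]
tcp_rot: [-0.275, 3.129, 0.014]
wrist_force: [-0.7, 0.0, -1.0]
width: 0.994
```

```bash
python3 -c "
from h import *
dial(); s=read_state();print(s['tool_pos'],s['tcp_rot'],s['q'])"
```

```text
green 297 -142.1 spread [213.5 222. ]
white 829 57.0 spread [ 11.5 239. ]
white runs [(np.float64(11.5), np.float64(11.5)), (np.float64(36.0), np.float64(3.0)), (np.float64(56.0), np.float64(3.0)), (np.float64(76.0), np.float64(3.0)), (np.float64(96.0), np.float64(3.0)), (np.float64(116.0), np.float64(3.0)), (np.float64(136.0), np.float64(3.0)), (np.float64(156.5), np.float64(3.0)), (np.float64(176.5), np.float64(3.0)), (np.float64(196.5), np.float64(3.0)), (np.float64(236.5), np.float64(3.0))]
redband 498 -98.2 spread [241.  282.5]
pointer 25 16.5 spread [13.5 21.5]
[ 0.48180115 -0.20454895  0.32654124] [-0.27719299  3.12792057  0.01547115] [-0.4547778  -0.06124035  1.82619202  0.00931448  1.38056424 -2.2041294 ]
```

>>> step_arm:
  motion:
    - [[0.085,0,0,-0.03,0,0,0],[0.085,0,0,-0.08,0,0,0],[0.085,0,0,-0.12,0,0,0],[0.085,0,0,-0.15,0,0,0],[0.085,0,0,-0.166,0,0,0],[0.085,0,0,-0.166,0,0,0],[0.085,0,0,-0.166,0,0,0],[0.045,0,0,-0.166,0,0,0]]
  newtons: 60

```text
time: 32.4
tool_pos: [0.4829, -0.2049, 0.1622]
tcp_rot: [-0.277, 3.125, 0.013]
wrist_force: [-0.5, 0.8, 0.3]
width: 0.812
```

>>> step_arm:
  motion:
    - [[0.045,0,0,0,0,0,0],[0.045,0,0,0,0,0,0],[0.045,0,0,0,0,0,0],[0.045,0,0,0,0,0,0],[0.045,0,0,0,0,0,-7],[0.045,0,0,0,0,0,-16],[0.045,0,0,0,0,0,-25],[0.045,0,0,0,0,0,-34]]

```text
time: 33.4
tool_pos: [0.4834, -0.2064, 0.1638]
tcp_rot: [0.655, 3.064, 0.007]
wrist_force: [-2.4, -3.0, 5.1]
width: 0.6
```

>>> step_arm:
  motion:
    - [[0.045,0,0,0,0,0,-9],[0.045,0,0,0,0,0,-18],[0.045,0,0,0,0,0,-27],[0.045,0,0,0,0,0,-36],[0.045,0,0,0,0,0,-45],[0.045,0,0,0,0,0,-54],[0.045,0,0,0,0,0,-63],[0.045,0,0,0,0,0,-70]]

```text
time: 34.4
tool_pos: [0.4826, -0.2068, 0.1638]
tcp_rot: [2.298, 2.13, -0.004]
wrist_force: [-3.7, -1.4, 2.8]
width: 0.599
```

```bash
python3 -c "
from h import *
s=read_state();print(s['tool_pos'],s['tcp_rot'],s['q'],s['torque'],s['wrist_force'])"
```

```text
[ 0.48258708 -0.20680965  0.1637935 ] [ 2.29761629  2.13002262 -0.00447351] [-0.44872268  0.05195566  2.02075505 -0.00661783  1.06199342 -0.36985154] [-0.34419999  0.51491981  0.16858105] [-3.73916477 -1.43840975  2.81808165]
```

>>> step_arm:
  motion:
    - [[0.045,0,0,0,0,0,-9],[0.045,0,0,0,0,0,-19],[0.045,0,0,0,0,0,-29],[0.045,0,0,0,0,0,-39],[0.045,0,0,0,0,0,-49],[0.045,0,0,0,0,0,-59],[0.045,0,0,0,0,0,-69],[0.045,0,0,0,0,0,-78]]

```text
time: 35.4
tool_pos: [0.4818, -0.2062, 0.1637]
tcp_rot: [3.132, 0.202, -0.014]
wrist_force: [-3.1, 1.7, 3.7]
width: 0.599
```

```bash
python3 -c "
from h import *
dial('u3.png');s=read_state();print(s['tool_pos'],s['tcp_rot'],s['q'],s['torque'],s['wrist_force'])"
```

```text
green 277 34.5 spread [30.5 38.5]
white 828 -135.7 spread [ 13.  355.5]
white runs [(np.float64(13.0), np.float64(3.0)), (np.float64(53.5), np.float64(3.5)), (np.float64(128.5), np.float64(4.0)), (np.float64(133.5), np.float64(1.0)), (np.float64(191.0), np.float64(9.5)), (np.float64(214.0), np.float64(3.0)), (np.float64(242.5), np.float64(1.0)), (np.float64(244.0), np.float64(3.0)), (np.float64(273.0), np.float64(3.0)), (np.float64(293.0), np.float64(3.0)), (np.float64(313.0), np.float64(3.0)), (np.float64(333.0), np.float64(3.0)), (np.float64(353.0), np.float64(3.0))]
redband 506 79.3 spread [ 58.5 100. ]
pointer 103 17.2 spread [13.5 21. ]
[ 0.48184255 -0.20614397  0.16377855] [ 3.13229459  0.19454659 -0.01421529] [-0.44728737  0.05839494  2.01398293 -0.0082253   1.07556339  1.00338042] [ 0.10891321  0.47463131 -0.15655558] [-3.56386254  2.65627978  3.22342928]
```

View pics/u3.png

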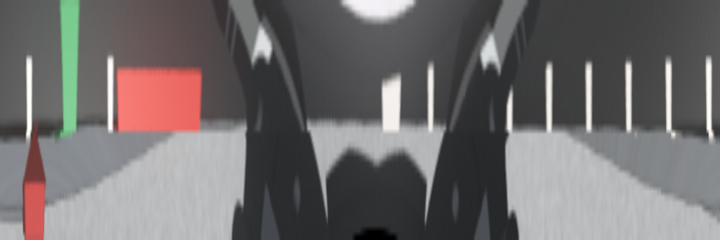

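Green is at 34.5° and the pointer at 17.2°, so 17° remain.

>>> step_arm:
  motion:
    - [[0.045,0,0,0,0,0,-4],[0.045,0,0,0,0,0,-8],[0.045,0,0,0,0,0,-12],[0.045,0,0,0,0,0,-15],[0.045,0,0,0,0,0,-17],[0.045,0,0,0,0,0,-17],[0.045,0,0,0,0,0,-17],[0.045,0,0,0,0,0,-17]]

```text
time: 36.45
tool_pos: [0.4818, -0.2059, 0.1638]
tcp_rot: [3.129, -0.27, -0.015]
wrist_force: [-1.3, 3.5, 1.8]
width: 0.598
```

```bash
python3 -c "
from h import *
dial();s=read_state();print(s['tool_pos'],s['tcp_rot'],s['torque'],s['wrist_force'])"
```

```text
green 270 17.1 spread [13. 21.]
white 815 -153.3 spread [ 36.  358.5]
white runs [(np.float64(36.0), np.float64(3.5)), (np.float64(111.5), np.float64(4.0)), (np.float64(116.0), np.float64(1.0)), (np.float64(173.5), np.float64(9.5)), (np.float64(196.5), np.float64(3.0)), (np.float64(225.0), np.float64(1.0)), (np.float64(226.5), np.float64(3.5)), (np.float64(256.0), np.float64(3.0)), (np.float64(275.5), np.float64(3.0)), (np.float64(295.5), np.float64(3.0)), (np.float64(315.5), np.float64(3.0)), (np.float64(335.5), np.float64(3.0)), (np.float64(356.0), np.float64(3.0))]
redband 503 61.9 spread [41.  82.5]
pointer 110 16.8 spread [13.5 21. ]
[ 0.48182031 -0.20592253  0.16378392] [ 3.12851508 -0.27023664 -0.01495576] [ 0.12166829  0.16688706 -0.07475093] [-0.96461578  2.80851937  1.79647306]
```

Green is at 17.1°, on the pointer. Release and back away.

>>> step_arm:
  motion:
    - [[0.085,0,0,0,0,0,0],[0.085,0,0,0,0,0,0],[0.085,0,0,0,0,0,0],[0.085,0,0,0,0,0,0],[0.085,0,0,0.02,0,0,0],[0.085,0,0,0.06,0,0,0],[0.085,0,0,0.11,0,0,0],[0.085,0,0,0.16,0,0,0]]

```text
time: 37.5
tool_pos: [0.4816, -0.2059, 0.3251]
tcp_rot: [3.129, -0.27, -0.015]
wrist_force: [0.2, 0.4, -0.2]
width: 0.996
```

```bash
python3 -c "
from h import *
dial();tops();c,im,d=grab('wrist','w4.png')
c,im,d=grab('scene');cv2.imwrite('pics/s3.png',cv2.resize(im[130:420],None,fx=1.4,fy=1.4))"
```

```text
green 272 17.2 spread [13. 21.]
white 785 -146.4 spread [ 36.  358.5]
white runs [(np.float64(36.0), np.float64(3.5)), (np.float64(172.5), np.float64(11.5)), (np.float64(196.5), np.float64(3.0)), (np.float64(216.5), np.float64(3.0)), (np.float64(236.5), np.float64(2.5)), (np.float64(256.0), np.float64(3.0)), (np.float64(276.0), np.float64(3.0)), (np.float64(296.0), np.float64(2.5)), (np.float64(316.0), np.float64(2.5)), (np.float64(336.0), np.float64(2.5)), (np.float64(356.0), np.float64(3.0))]
redband 499 61.6 spread [41. 82.]
pointer 60 17.1 spread [15.5 19. ]
scene top 0.1561 [0.5395 0.1775 0.1538]
scene top 0.1556 [0.4559 0.2761 0.1533]
scene top 0.156 [0.5442 0.2719 0.1537]
side top 0.1534 [0.5405 0.2665 0.1505]
side top 0.1533 [0.4521 0.2692 0.1505]
side top 0.1532 [0.5369 0.1721 0.1503]
```

View pics/w4.png

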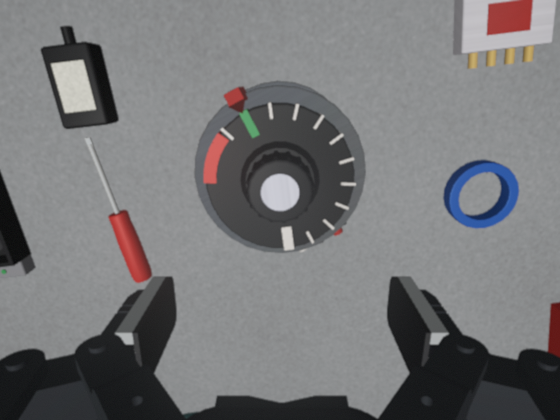

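View pics/s3.png

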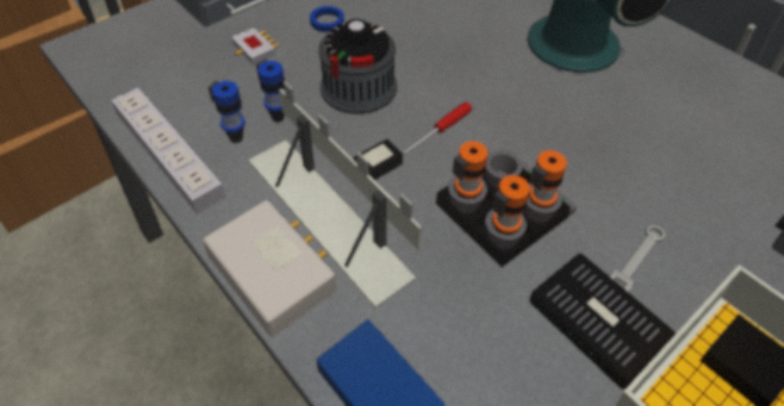

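The wrist view has green (250,124) under the pointer (236,98). The scene view has all three lamps upright in separate cups, and the other things look undisturbed. I'm handing in.

```bash
python3 -c "
from workcell import *
print(finish_job())"
```

```text
the job is handed in; nothing more can be done
None
```

The job is done and handed in at about 38 s of the 210 s allowed; the hand-in itself gives no verdict.

1. **Wheel to zero:** I wound the wheel down from about 42 V to the 0 stop. The broad white mark stood at 17.2° against the pointer's 16.5 to 20.5°. I checked it again just before winding up, and it had not moved.
2. **Lamps:** Three orange lamps were hanging on the panel, so the fourth was absent. Each now stands in its own charger cup. In the last check all tops were at about 0.153 m, which is the height for fully home, and they stood upright. I left the two blue look-alikes alone.
3. **Wheel to 100 V:** I then wound up in one grip. After release the green mark measured 17.2° and the pointer 17.1°, and the wheel never went past green towards the red band.

No check failed. The scene and side cameras disagreed by 5 to 10 mm on positions, so I used the wrist camera for the grasps and placings. My first pointer readings of 20 to 21° were off because of the viewing angle; later views settled at about 17°.

In the final pictures the other things on the bench looked undisturbed. I saw no slip of the grip on a lamp and no knock to the charger.

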